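# Wedge the rocking roller mixer steady

## Task

The tube roller mixer rocks because its near right foot hangs clear of the bench; the steel wedge has been pushed by hand loosely towards that foot. Take the mallet and drive the wedge in under the foot with separate light taps on its thick end, drawing the mallet back between taps, until a tap no longer moves it and it sits tight, but do not hammer it so hard that it jacks the mixer up. Then lay the mallet down flat on the bench, clear of the mixer and wedge; touch the wedge only with the mallet, do not knock the mixer, and leave everything else where it is.

Things in the scene. Friction and masses are not known exactly. Their poses are not given: they have to be found in the camera images.
- mixer: tube roller mixer, white, five black rollers: 220 mm (its x) by 380 mm (y) by 107 mm high; does not slide. Origin on the bench under its centre; x points from its front (long side with knob, facing the robot) to its back, y to its left end, z up. Underside 24 mm above the bench, right end wall at y = -190 mm, front at x = -110 mm.
- short_foot (a point): point on the mixer's underside, 24 mm above the bench, where the short foot is screwed in (mixer x -92, y -172 mm: front right corner); axes as the mixer. The foot is a rubber pad 26 mm across centred below. Its lower face hangs 3.5 to 9.5 mm above the bench, different every time and not measured. Loaded, it gives upward about 1 mm per 13 N.
- wedge_butt (a point): centre of the thick end face, the face to tap, of the plain steel wedge: 120 mm long, 30 mm wide, 20 mm thick here, 2 mm at the thin end, flat below, 300 g. 10 mm above the bench; x points along the wedge to its thin end, the way to drive it (nearly the mixer's +y), z up. At the start the thin end lies loose within 6 mm of the foot's outer edge.
- mallet_grip (a point): grip point on the axis of the mallet's wooden handle, 18 mm above the bench as it lies, 80 mm from the middle of the head. Lying flat: x points along the handle to the head, z up, y is the line along which the head strikes, either way. The handle is 24 mm thick here and ends 120 mm behind. 280 g, mass centre 40 mm headward: squeeze firmly or it turns in the fingers.
- mallet_head (a point): centre of the mallet's head, a cylinder 40 mm across and 74 mm long along y with flat white nylon faces at y = +37 and -37 mm; lies 20 mm above the bench; axes as mallet_grip.
- mallet: the mallet, origin on the bench under mallet_grip; axes as mallet_grip.
- wedge: the wedge to be driven, origin under its middle, axes as wedge_butt. It slides at about 2 N of push until 10 to 50 mm of it are under the foot; then each mm further needs about 3 N more. Taps at about 20 mm/s stopped at 7 to 10 N of push seat it tight (foot load 4 to 11 N; tight is over 2.5 N); faster ones overshoot. Pushes over 18 N can jack the mixer up (foot load over 15 N). Once tight it stays put.
- spare_wedge_mid (a point): middle of a second, spare wedge of the same kind lying apart from the mixer's foot; leave it.
- rack_full_mid (a point): middle of a white foam tray full of capped tubes, 110 by 150 by 103 mm, on the far right; leave it.
- rack_half_mid (a point): middle of a white foam tray half full of capped tubes, 130 by 130 by 103 mm, on the far right; leave it.
- glove_box_mid (a point): middle of a cardboard glove box 120 by 230 by 75 mm on the left; leave it.
- driver_grip (a point): handle of a black screwdriver 200 mm long lying on the near left; leave it.
- sanitiser_mid (a point): middle of an upright clear bottle 66 mm across and 170 mm high on the right; leave it.
- tape_mid (a point): middle of a roll of tape lying flat, 68 mm across and 25 mm high, on the left; leave it.
Things that resemble listed ones, but are neither listed nor needed, are in the scene too. Leave any pink or turquoise look-alike of the wedge alone.

How it is judged:
By the outcome, as a careful person would: the job done as asked, in the order asked, and still so for the second after the job is handed in, with the robot touching nothing.
It also fails if it takes over 58 s, if anything falls off the work surface, if the arm or the gripper's body presses on something with over 40 N, if the wrist force passes 120 N, or if a joint passes its speed limit or range.

## Robot

A 6-joint arm with a two-finger parallel gripper is mounted at the origin on the work surface. World frame = base frame: x ahead of the robot, y to its left, z up, the work surface at z = 0. Lengths are in m, angles in rad, forces in N, time in s.
With the tool pointing down it reaches from about 0.4 to 0.925 m from the base axis. Payload 3.4 kg.
Tool frame: the origin (TCP) lies midway between the tips of the shut fingers; the grasp point (between the pads) lies 19 mm behind it; z points along the fingers, y is the line along which they close (so a half turn about z gives the same grasp; the last joint's range is limited). The gripper opens to 85 mm and grips with 20 to 120 N. Pads are 22 mm wide; open, the fingers measure 114 mm over their backs; the gripper's body (76 mm by 85 mm) begins 54 mm behind the grasp point. The pads swing forward as they close: fully open they stand 13 mm farther back than shut.
Start: joints at [-1.302, 0.307, 1.506, -0, 1.328, -0.073], TCP at [0.193, -0.542, 0.231] pointing down, gripper open.
Joint ranges: [-3.12, 3.12], [-1.05, 2.28], [0.14, 2.33], [-1.42, 4.57], [0.1, 2.73], [-2.68, 2.68]. Speed limits (rad/s): [2.57, 2.57, 3.14, 3.14, 3.14, 3.14].

## Interface

Orientations are given as a unit quaternion [w, x, y, z].
In Python, from cell import manip gives the robot as it stands.
- The arm moves only by the tool servo_tool, never from a script. Its argument "motion" is a list that holds one entry, the list of rows, each a list of 5 numbers: the shift along the world's x, y, z in m, then the turn about the world's z in rad, then the closure in counts, from 0 (fully open) to 255 (shut). A call has 1 to 8 rows; each row is the pose to reach, as a shift and turn from the pose commanded when the call began; what a row does not reach only later rows make up. A row lasts 1/12 s, in which the tool goes at most 41.7 mm and 7.16 degrees, less where a joint would pass 70% of its speed; a pose out of reach is approached as far as the arm can. A call with a gripper value outside its range is refused whole. The fingers move at their own pace and stop on an object; "newtons" is the grip in N (left out, the last holds). Time passes only in rows, so rows that repeat a pose let the fingers close. It gives the time, the measured TCP pose, the force, the opening and the grip force at its end, in the units of the state.
- manip.get_state(): the state, without advancing time (a new reading comes with each control period).
- manip.capture(name): name is "side" or "top"; returns the picture (420x560x3 uint8, red, green, blue); there is no depth.
- manip.camera_params(name): a dict with "K" (3x3 intrinsics, pixels), "R" (3x3) and "t" (3): a world point X has camera coordinates R X + t. Camera axes: x right, y down, z forward; pixel columns grow to the right and rows downward; lengths in m; the calibration is good to about 2 mm. A picture is of the moment at which its call begins. camera_params takes no time and is no camera call.
- manip.job_done(): hands the job in; it is judged then, once.
The state is a dict: "t": time; "joint_pos": joint angles; "joint_velocities": joint speeds; "joint_torque": joint torques, N m; "eef_pos": TCP position; "tool_rot": TCP orientation; "ft_force": force on the tool from outside, world axes, zero at the start; "wrist_torque": the same for the moment, N m; "gripper_width": finger opening in m; "gripper_force": force on a finger pad.
Only numpy, scipy, OpenCV 4.12 (cv2) and the standard library are available. Lean on these libraries where they do the work, as an engineer would, in place of code of your own. Each camera call takes 0.05 s, during which the arm holds its last target. There are 200 camera calls.

## Working session

There is one attempt and no reset: what is moved stays moved. The work goes in short steps, Python scripts to look and compute and a tool call to move; the robot and the scene stay as the last step left them, time stands still between calls to the robot, and variables do not carry over. Pictures are saved under pics/ and viewed, at most 10 in all, crops included, and the job is handed in when it is done.

Besides the shell and the picture viewer there is one more tool, called after ">>>" as name(argument=value, ...), one argument or row to a line, values as JSON. servo_tool: Moves the arm, as the interface text tells. Its arguments: {"type":"object","properties":{"motion":{"type":"array","items":{"type":"array","items":{"type":"array","items":{"type":"number"}}}},"newtons":{"type":"number"}},"required":["motion"]}

```bash
mkdir -p pics; cat > h.py <<'E'
import numpy as np, cv2
from cell import manip
def cap(n,f):
    im=manip.capture(n); cv2.imwrite('pics/'+f,cv2.cvtColor(im,cv2.COLOR_RGB2BGR)); return im
def ray(n,u,v,z):
    p=manip.camera_params(n); K,R,t=map(np.array,(p['K'],p['R'],p['t']))
    d=R.T@np.linalg.solve(K,[u,v,1.]); c=-R.T@t
    return c+d*(z-c[2])/d[2]
def proj(n,X):
    p=manip.camera_params(n); K,R,t=map(np.array,(p['K'],p['R'],p['t']))
    q=K@(R@np.array(X)+t); return q[:2]/q[2]
E
python3 - <<'E'
from h import *
np.set_printoptions(precision=4,suppress=True)
a=cap('top','top0.png');b=cap('side','side0.png')
for n in('top','side'):
    p=manip.camera_params(n);R=np.array(p['R']);print(n,p['K'],-R.T@np.array(p['t']),R[2])
print(manip.get_state())
E
```

```text
top [[420.2187   0.     285.6964]
 [  0.     420.2187 205.2897]
 [  0.       0.       1.    ]] [0.4162 0.0252 1.4722] [ 0.0525 -0.0009 -0.9986]
side [[539.7577   0.     285.0742]
 [  0.     539.7577 210.7752]
 [  0.       0.       1.    ]] [0.3864 1.2614 1.2542] [ 0.0675 -0.7301 -0.68  ]
{'t': 0.1, 'joint_pos': array([-1.3015,  0.3075,  1.5076,  0.    ,  1.3284, -0.0735]), 'joint_velocities': array([-0.0004, -0.0017, -0.0044,  0.0006, -0.0006,  0.0006]), 'joint_torque': array([  0.0002, -45.8529, -25.2607,  -0.0001,   0.0056,   0.    ]), 'eef_pos': array([ 0.1931, -0.5409,  0.2305]), 'tool_rot': array([-0.0009,  0.9853,  0.1706, -0.0001]), 'ft_force': array([ 0.152 , -0.0034, -0.0095]), 'wrist_torque': array([-0.0518,  0.0016, -0.0334]), 'gripper_force': 0.0, 'gripper_width': 0.08578310138503752}
```

View pics/top0.png

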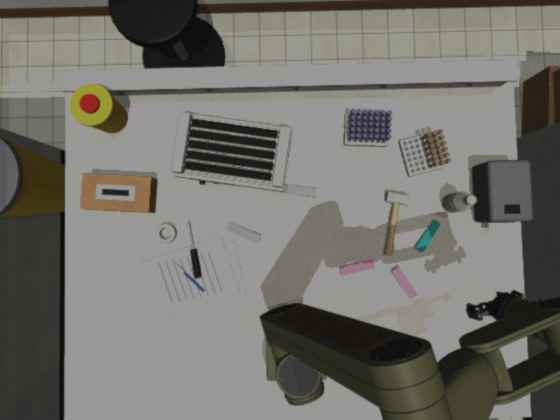

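View pics/side0.png

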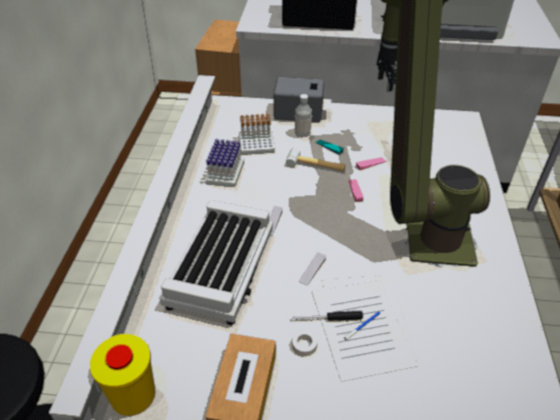

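The top view shows the mixer at (232,150). A grey wedge lies at its near right corner, around (300,190), and a second grey wedge lies apart at (243,232). The mallet head is at (397,198) with its handle end at (390,252). The pink bars at (357,267) and (404,282) and the turquoise one at (428,236) are look-alikes. The wedge at (300,190) fits because it touches the mixer's right end, so the other grey one is the spare. I'll confirm this in one enlarged crop.

```bash
python3 - <<'E'
from h import *
np.set_printoptions(precision=4,suppress=True)
a=cv2.imread('pics/top0.png')
c=cv2.resize(a[100:260,165:425],None,fx=3,fy=3,interpolation=cv2.INTER_CUBIC)
cv2.imwrite('pics/crop0.png',c)
for n,u,v,z in [('wedge thick',315,191,.02),('wedge near mixer',288,188,.005),('head',397,198,.04),('handle end',390,252,.03),('mixFR',282,190,.1),('mixFL',174,178,.1),('mixBR',291,127,.1),('base',300,375,.1)]:
    print(n,ray('top',u,v,z))
E
```

```text
wedge thick [ 0.5398 -0.0787  0.02  ]
wedge near mixer [0.5538 0.0145 0.005 ]
head [ 0.5077 -0.3567  0.04  ]
handle end [ 0.3241 -0.3286  0.03  ]
mixFR [0.5388 0.035  0.1   ]
mixFL [0.5864 0.3884 0.1   ]
mixBR [0.7468 0.0006 0.1   ]
base [-0.0567 -0.0093  0.1   ]
```

View pics/crop0.png

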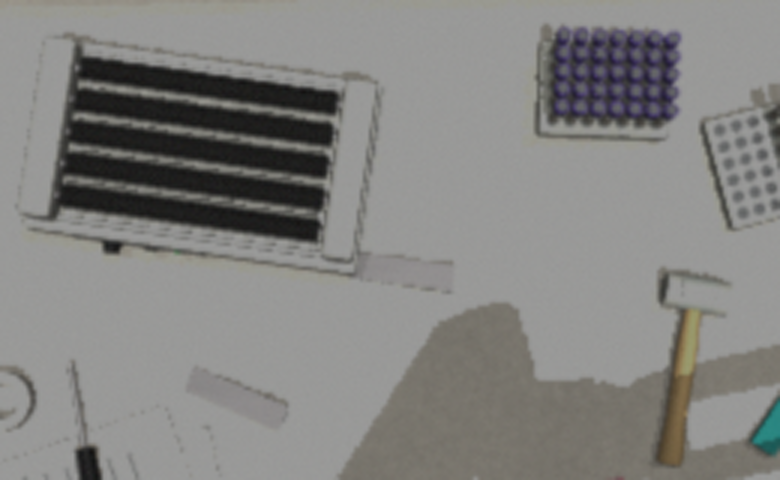

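The crop confirms it: the grey wedge at crop (357–453, 253–292) butts against the mixer's near right corner, and the spare lies apart at (237,397). The mallet head is at crop (695,292) and its handle runs to (670,463). Next I'll measure them.

```bash
python3 - <<'E'
from h import *
np.set_printoptions(precision=4,suppress=True)
a=cv2.imread('pics/top0.png'); hsv=cv2.cvtColor(a,cv2.COLOR_BGR2HSV)
# handle: wood
m=np.zeros(a.shape[:2],np.uint8); m[185:265,375:412]=1
w=((hsv[...,1]>70)&(hsv[...,0]<30)&(m>0)); ys,xs=np.nonzero(w)
P=np.array([ray('top',x,y,.018)[:2] for x,y in zip(xs,ys)])
c=P.mean(0); d=np.linalg.svd(P-c)[2][0]; d*=np.sign(d[0]); s=(P-c)@d
print('handle c',c,'dir',d,'yaw',np.arctan2(d[1],d[0]),'ends',c+d*s.min(),c+d*s.max(),len(xs))
hc=ray('top',396.7,197.3,.035);print('head',hc, 'along from end',(hc[:2]-c)@d-s.min(),'off',np.cross(d,hc[:2]-c))
# head/wedge grey values
g=cv2.cvtColor(a,cv2.COLOR_BGR2GRAY)
print(g[180:202:1,275:322:3])
for u,v,z in [(316,187.3,.02),(315.3,197.2,.02),(285.7,184.3,.004),(284,192.3,.004)]:
    print(ray('top',u,v,z)[:2])
for X in [(.55,-.08,.02),(.44,-.345,.018)]: print(X,proj('side',X))
E
```

```text
handle c [ 0.3988 -0.3386] dir [ 0.9825 -0.1862] yaw -0.18725354034234437 ends [ 0.3158 -0.3229] [ 0.4917 -0.3562] 344
head [ 0.5105 -0.3571  0.035 ] along from end 0.19764133993936722 off 0.002668292575180111
[[154 152 152 130 153 152 152 153 153 153 153 154 152 152 153 152]
 [153 152 153 118 154 152 153 152 153 153 152 152 152 151 153 153]
 [153 153 152 120 151 153 153 151 154 152 153 152 153 153 153 153]
 [152 153 152 111 143 152 152 152 153 153 154 152 154 152 153 153]
 [149 152 148 105 119 147 147 146 145 152 153 152 153 152 153 153]
 [132 139 142 117 125 138 134 128 129 145 150 152 152 152 153 154]
 [ 98  96 111 121 129 139 139 139 135 132 144 148 145 145 152 153]
 [131 110 108 126 135 140 140 140 140 140 140 136 128 126 153 153]
 [150 149 149 123 135 138 139 140 141 141 142 141 139 135 151 153]
 [139 148 151 120 135 139 137 140 143 144 143 144 143 143 152 152]
 [107 133 137 119 138 141 140 141 143 144 143 144 143 143 154 153]
 [131 115  95 122 139 140 142 144 142 144 144 144 144 144 153 152]
 [151 144 126 132 139 141 143 143 142 143 143 143 144 144 153 153]
 [152 152 148 148 1
[... 184 characters left out ...]
151 154 152 152 154 154 152 152 151 149 136 120 144 135 154 154]
 [154 153 153 153 153 153 152 153 153 153 151 149 151 124 152 153]
 [153 153 152 152 153 153 151 153 153 153 154 153 153 150 152 152]
 [153 154 153 152 153 153 152 153 152 153 153 153 152 153 153 153]
 [152 152 153 153 153 152 153 152 154 153 151 153 152 153 153 153]
 [152 154 153 152 153 153 153 154 152 153 153 152 152 153 153 152]]
[ 0.5526 -0.0825]
[ 0.5183 -0.0792]
[0.5671 0.0222]
[0.5391 0.0288]
(0.55, -0.08, 0.02) [273.508  206.6323]
(0.44, -0.345, 0.018) [311.0158 161.7099]<stdin>:10: DeprecationWarning: Arrays of 2-dimensional vectors are deprecated. Use arrays of 3-dimensional vectors instead. (deprecated in NumPy 2.0)
```

>>> servo_tool(
  motion=[
    [[0.031,0.025,0,-0.1,0],[0.062,0.049,0,-0.2,0],[0.093,0.074,0,-0.3,0],[0.124,0.098,-0.02,-0.4,0],[0.155,0.123,-0.04,-0.523,0],[0.186,0.147,-0.07,-0.523,0],[0.216,0.172,-0.1,-0.523,0],[0.245,0.196,-0.12,-0.523,0]],
  ],
  newtons=120,
)

```text
t: 0.77
eef_pos: [0.4236, -0.3565, 0.1216]
tool_rot: [-0.0, 0.996, -0.09, -0.0]
ft_force: [-0.3, -0.3, 0.1]
gripper_width: 0.0855
gripper_force: 0.0
```

>>> servo_tool(
  motion=[
    [[0,0,0,0,0],[0,0,0,0,0],[0,0,0,0,0]],
  ],
)

```text
t: 1.02
eef_pos: [0.4231, -0.3581, 0.1229]
tool_rot: [0.0, 0.996, -0.089, -0.0]
ft_force: [0.0, 0.1, -0.1]
gripper_width: 0.0853
gripper_force: 0.0
```

```bash
python3 - <<'E'
from h import *
np.set_printoptions(precision=4,suppress=True)
s=manip.get_state();print(s['t'],s['eef_pos'],s['tool_rot'])
a=cap('top','top1.png')
c=cv2.resize(a[150:290,340:440],None,fx=4,fy=4,interpolation=cv2.INTER_CUBIC)
s=cap('side','side1.png')
e=cv2.resize(s[90:230,255:370],None,fx=4,fy=4,interpolation=cv2.INTER_CUBIC)
cv2.imwrite('pics/c1.png',cv2.cvtColor(np.hstack([c,e[:560,:400]]),cv2.COLOR_RGB2BGR))
E
```

```text
1.0167 [ 0.4231 -0.3581  0.1229] [ 0.      0.996  -0.0894 -0.0005]
```

View pics/c1.png

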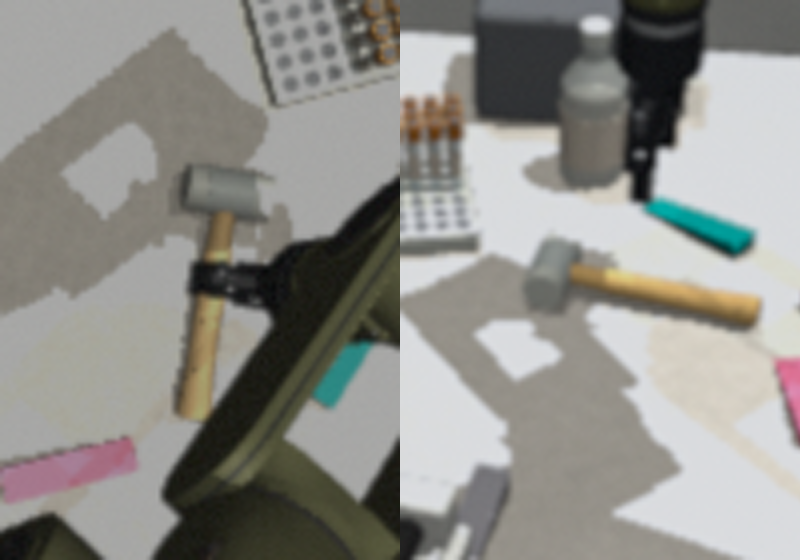

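The left half (top view) shows the open fingers above the handle at crop (230,280), with the head at (225,190). The right half (side view) shows the mallet free of other things. I'll correct by about 12 mm and go down.

>>> servo_tool(
  motion=[
    [[0.013,0.012,-0.02,0,0],[0.013,0.012,-0.06,0,0],[0.013,0.012,-0.095,0,0],[0.013,0.012,-0.115,0,0],[0.013,0.012,-0.121,0,0],[0.013,0.012,-0.121,0,0]],
  ],
)

```text
t: 1.62
eef_pos: [0.4348, -0.3465, 0.0013]
tool_rot: [-0.001, 0.996, -0.091, -0.001]
ft_force: [-0.2, 0.5, 1.0]
gripper_width: 0.0854
gripper_force: 0.0
```

>>> servo_tool(
  motion=[
    [[0,0,0,0,255],[0,0,0,0,255],[0,0,0,0,255],[0,0,0,0,255],[0,0,0,0,255],[0,0,0,0,255],[0,0,0,0,255]],
  ],
  newtons=120,
)

```text
t: 2.2
eef_pos: [0.4367, -0.3467, 0.0036]
tool_rot: [0.001, 0.996, -0.09, 0.001]
ft_force: [-0.5, 0.2, 7.7]
gripper_width: 0.021
gripper_force: 117.3
```

>>> servo_tool(
  motion=[
    [[0,0,0.02,0,255],[0,0,0.04,0,255],[0.003,0.03,0.04,0.025,255],[0.006,0.065,0.04,0.025,255],[0.01,0.1,0.04,0.025,255],[0.013,0.135,0.04,0.025,255],[0.015,0.165,0.04,0.025,255],[0.015,0.18,0.04,0.025,255]],
  ],
)

```text
t: 2.87
eef_pos: [0.4496, -0.1622, 0.042]
tool_rot: [-0.001, 0.997, -0.077, -0.001]
ft_force: [-0.3, -0.3, -1.9]
gripper_width: 0.021
gripper_force: 118.2
```

>>> servo_tool(
  motion=[
    [[0,0,0,0,255],[0,0,0,0,255],[0,0,0,0,255]],
  ],
)

```text
t: 3.12
eef_pos: [0.4516, -0.1666, 0.0423]
tool_rot: [0.0, 0.997, -0.077, 0.0]
ft_force: [0.5, -0.3, -2.6]
gripper_width: 0.0208
gripper_force: 118.2
```

```bash
python3 - <<'E'
from h import *
np.set_printoptions(precision=4,suppress=True)
s=manip.get_state();print(s['t'],s['eef_pos'],s['ft_force'],s['wrist_torque'])
a=cap('top','top2.png')
c=cv2.resize(a[150:290,265:365],None,fx=4,fy=4,interpolation=cv2.INTER_CUBIC)
s=cap('side','side2.png')
e=cv2.resize(s[130:270,220:320],None,fx=4,fy=4,interpolation=cv2.INTER_CUBIC)
cv2.imwrite('pics/c2.png',cv2.cvtColor(np.hstack([c,e]),cv2.COLOR_RGB2BGR))
E
```

```text
3.1167 [ 0.4516 -0.1666  0.0423] [ 0.4535 -0.2793 -2.6147] [ 0.0308  0.0734 -0.0008]
```

View pics/c2.png

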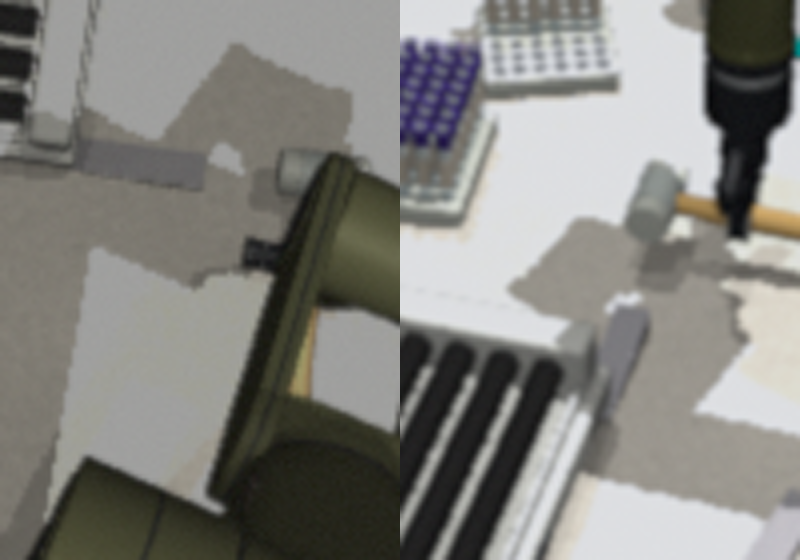

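Top half: the head's striking face is at crop (278,172), and the wedge butt is at (204,153–190). Side half: the face centre is at about (252,210) in its 400-wide half, and the mallet looks level. I'll triangulate the face from the two views.

```bash
python3 - <<'E'
from h import *
np.set_printoptions(precision=4,suppress=True)
A=lambda x,y:(265+x/4,150+y/4); B=lambda x,y:(220+x/4,130+y/4)
Pm=[]
for n in('top','side'):
    p=manip.camera_params(n); Pm.append(np.array(p['K'])@np.c_[p['R'],p['t']])
X=cv2.triangulatePoints(Pm[0],Pm[1],np.array(A(278,172)),np.array(B(252,210)));print('face',(X[:3]/X[3]).ravel())
print('face z.059',ray('top',*A(278,172),.059))
print('butt',ray('top',*A(204,153),.02),ray('top',*A(204,190),.02))
print('butt side',ray('side',*B(212,307),.02),ray('side',*B(248,310),.02))
E
```

```text
face [ 0.5251 -0.1391  0.0799]
face z.059 [ 0.5282 -0.1415  0.059 ]
butt [ 0.5493 -0.0825  0.02  ] [ 0.5172 -0.0816  0.02  ]
butt side [ 0.5516 -0.0792  0.02  ] [ 0.5209 -0.0789  0.02  ]
```

>>> servo_tool(
  motion=[
    [[-0.004,0,-0.015,0,255],[-0.004,0,-0.028,0,255],[-0.004,0,-0.034,0,255],[-0.004,0,-0.034,0,255]],
  ],
)

```text
t: 3.55
eef_pos: [0.4463, -0.1666, 0.007]
tool_rot: [-0.0, 0.997, -0.078, -0.001]
ft_force: [-0.6, 0.3, -2.7]
gripper_width: 0.0209
gripper_force: 118.3
```

>>> servo_tool(
  motion=[
    [[0,0,-0.001,0,255],[0,0,-0.002,0,255],[0,0,-0.002,0,255]],
  ],
)

```text
t: 3.8
eef_pos: [0.4476, -0.1665, 0.0065]
tool_rot: [0.0, 0.997, -0.078, 0.0]
ft_force: [0.1, 0.6, -2.0]
gripper_width: 0.0212
gripper_force: 118.3
```

>>> servo_tool(
  motion=[
    [[0.002,0.013,0.001,0,255],[0.004,0.026,0.001,0,255],[0.006,0.038,0.001,0,255],[0.006,0.04,0.001,0,255],[0.006,0.04,0.001,0,255]],
  ],
)

```text
t: 4.22
eef_pos: [0.4534, -0.1256, 0.0076]
tool_rot: [0.0, 0.997, -0.077, 0.0]
ft_force: [-0.7, -0.3, -2.6]
gripper_width: 0.0212
gripper_force: 118.3
```

```bash
python3 - <<'E'
from h import *
np.set_printoptions(precision=4,suppress=True)
s=manip.get_state();print(s['t'],s['eef_pos'],s['ft_force'])
a=cap('top','top3.png')
c=cv2.resize(a[160:230,280:350],None,fx=5.7,fy=5.7,interpolation=cv2.INTER_CUBIC)
s=cap('side','side3.png')
e=cv2.resize(s[160:230,250:320],None,fx=5.7,fy=5.7,interpolation=cv2.INTER_CUBIC)
cv2.imwrite('pics/c3.png',cv2.cvtColor(np.hstack([c,e]),cv2.COLOR_RGB2BGR))
E
```

```text
4.2167 [ 0.4534 -0.1256  0.0076] [-0.6975 -0.2958 -2.5669]
```

View pics/c3.png

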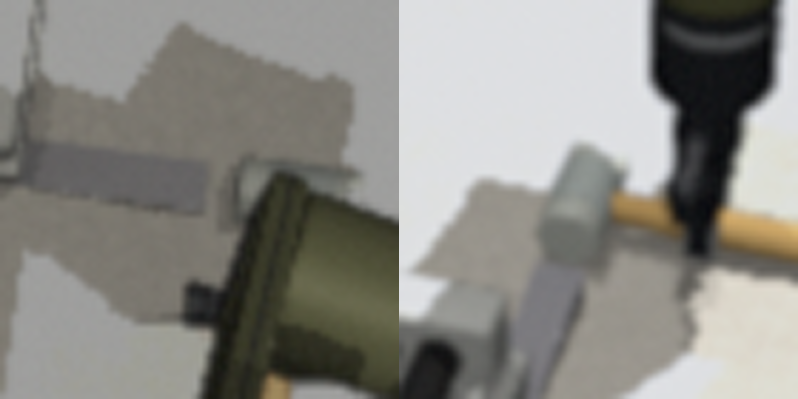

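The top half shows the striking face at crop (232,194), about 15–19 mm behind the butt at (207,186) and in line with it. The side half shows the head low, just above its own shadow. I can start tapping.

>>> servo_tool(
  motion=[
    [[0.001,0.006,0,0,255],[0.0015,0.01,0,0,255],[0.0018,0.012,0,0,255],[0.002,0.014,0,0,255],[0.0024,0.016,0,0,255],[0.0027,0.018,0,0,255],[0.003,0.02,0,0,255],[0.0033,0.022,0,0,255]],
  ],
)

```text
t: 4.98
eef_pos: [0.4566, -0.1041, 0.0071]
tool_rot: [0.0, 0.997, -0.078, 0.0]
ft_force: [-0.3, -2.0, -4.1]
gripper_width: 0.0208
gripper_force: 118.3
```

>>> servo_tool(
  motion=[
    [[0.0003,0.002,0,0,255],[0.0006,0.004,0,0,255],[0.0009,0.006,0,0,255],[-0.0006,-0.004,0,0,255],[-0.0006,-0.004,0,0,255],[0.0006,0.004,0,0,255],[0.0009,0.006,0,0,255],[0.0012,0.008,0,0,255]],
  ],
)

```text
t: 5.65
eef_pos: [0.4576, -0.0957, 0.0072]
tool_rot: [0.0, 0.997, -0.077, -0.0]
ft_force: [0.4, -2.0, -2.1]
gripper_width: 0.0208
gripper_force: 118.3
```

>>> servo_tool(
  motion=[
    [[-0.0018,-0.012,0,0,255],[-0.0018,-0.012,0,0,255],[-0.0003,-0.002,0,0,255],[0.0002,0.001,0,0,255],[0.0005,0.003,0,0,255],[0.0008,0.005,0,0,255],[0.001,0.007,0,0,255],[0.0013,0.009,0,0,255]],
  ],
)

```text
t: 6.32
eef_pos: [0.459, -0.0867, 0.0072]
tool_rot: [0.0, 0.997, -0.077, 0.0]
ft_force: [-0.3, -0.9, -3.2]
gripper_width: 0.0212
gripper_force: 118.3
```

>>> servo_tool(
  motion=[
    [[-0.0018,-0.012,0,0,255],[-0.0018,-0.012,0,0,255],[-0.0003,-0.002,0,0,255],[0.0002,0.001,0,0,255],[0.0005,0.003,0,0,255],[0.0007,0.0045,0,0,255],[0.0009,0.006,0,0,255],[0.0012,0.008,0,0,255]],
  ],
)

```text
t: 6.98
eef_pos: [0.4601, -0.0788, 0.0072]
tool_rot: [0.0, 0.997, -0.077, -0.0]
ft_force: [-1.7, -1.8, -1.9]
gripper_width: 0.0207
gripper_force: 118.4
```

>>> servo_tool(
  motion=[
    [[-0.0015,-0.01,0,0,255],[-0.0015,-0.01,0,0,255],[-0.0005,-0.003,0,0,255],[-0.0002,-0.0015,0,0,255],[0,0,0,0,255],[0.0002,0.0015,0,0,255],[0.0004,0.0028,0,0,255],[0.0005,0.0035,0,0,255]],
  ],
)

```text
t: 7.65
eef_pos: [0.4606, -0.0754, 0.0071]
tool_rot: [0.0, 0.997, -0.077, -0.0]
ft_force: [-0.1, -1.9, -3.2]
gripper_width: 0.0208
gripper_force: 118.4
```

>>> servo_tool(
  motion=[
    [[-0.0015,-0.01,0,0,255],[-0.0015,-0.01,0,0,255],[-0.0005,-0.003,0,0,255],[-0.0002,-0.0015,0,0,255],[0,0,0,0,255],[0.0002,0.0015,0,0,255],[0.0004,0.0025,0,0,255],[0.0005,0.003,0,0,255]],
  ],
)

```text
t: 8.32
eef_pos: [0.4611, -0.0724, 0.0071]
tool_rot: [0.0, 0.997, -0.077, -0.0]
ft_force: [-0.7, -1.5, -2.9]
gripper_width: 0.021
gripper_force: 118.4
```

>>> servo_tool(
  motion=[
    [[-0.0015,-0.01,0,0,255],[-0.0015,-0.01,0,0,255],[-0.0005,-0.003,0,0,255],[-0.0002,-0.0015,0,0,255],[0,0,0,0,255],[0.0002,0.0015,0,0,255],[0.0004,0.0028,0,0,255],[0.0005,0.0035,0,0,255]],
  ],
)

```text
t: 8.98
eef_pos: [0.4616, -0.0689, 0.0071]
tool_rot: [0.0, 0.997, -0.077, -0.0]
ft_force: [-0.5, -2.5, -3.5]
gripper_width: 0.0212
gripper_force: 118.4
```

```bash
python3 - <<'E'
from h import *
a=cap('top','top4.png')
c=cv2.resize(a[160:230,270:340],None,fx=5.7,fy=5.7,interpolation=cv2.INTER_CUBIC)
s=cap('side','side4.png')
e=cv2.resize(s[180:250,240:310],None,fx=5.7,fy=5.7,interpolation=cv2.INTER_CUBIC)
cv2.imwrite('pics/c4.png',cv2.cvtColor(np.hstack([c,e]),cv2.COLOR_RGB2BGR))
E
```

```text
(no output)
```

View pics/c4.png

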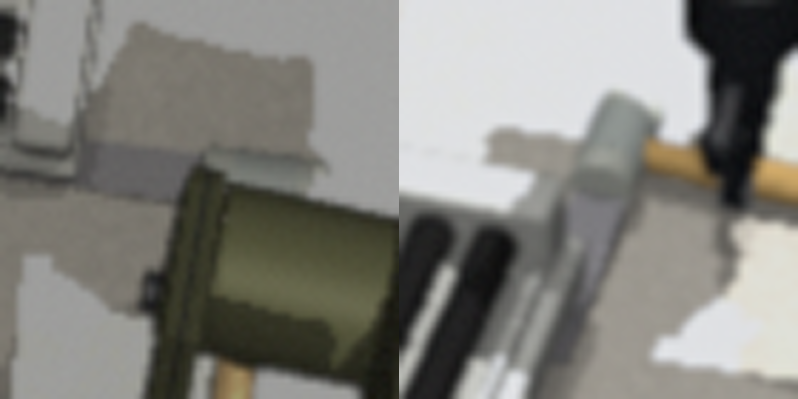

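The head stands against the butt, at crop (200,160) in the top half and (600,190) in the side half. The wedge is straight and part way under the corner. I'll carry on with short taps.

>>> servo_tool(
  motion=[
    [[-0.0015,-0.01,0,0,255],[-0.0015,-0.01,0,0,255],[-0.0005,-0.003,0,0,255],[-0.0002,-0.0015,0,0,255],[0,0,0,0,255],[0.0002,0.0015,0,0,255],[0.0004,0.0028,0,0,255],[0.0005,0.0035,0,0,255]],
  ],
)

```text
t: 9.75
eef_pos: [0.4622, -0.0654, 0.0071]
tool_rot: [0.0, 0.997, -0.077, -0.0]
ft_force: [-0.1, -1.2, -2.0]
gripper_width: 0.0211
gripper_force: 118.4
```

>>> servo_tool(
  motion=[
    [[-0.0015,-0.01,0,0,255],[-0.0015,-0.01,0,0,255],[-0.0005,-0.003,0,0,255],[-0.0002,-0.0015,0,0,255],[0,0,0,0,255],[0.0002,0.0015,0,0,255],[0.0004,0.0028,0,0,255],[0.0005,0.0032,0,0,255]],
  ],
)

```text
t: 10.42
eef_pos: [0.4625, -0.0624, 0.0071]
tool_rot: [0.0, 0.997, -0.077, -0.0]
ft_force: [-1.4, -3.5, -2.4]
gripper_width: 0.0209
gripper_force: 118.5
```

>>> servo_tool(
  motion=[
    [[-0.0015,-0.01,0,0,255],[-0.0015,-0.01,0,0,255],[-0.0005,-0.003,0,0,255],[-0.0002,-0.0015,0,0,255],[0,0,0,0,255],[0.0002,0.0013,0,0,255],[0.0003,0.0022,0,0,255],[0.0003,0.0022,0,0,255]],
  ],
)

```text
t: 11.08
eef_pos: [0.4628, -0.0606, 0.0072]
tool_rot: [0.001, 0.997, -0.077, -0.0]
ft_force: [-1.5, -5.5, -2.3]
gripper_width: 0.0208
gripper_force: 118.6
```

>>> servo_tool(
  motion=[
    [[-0.0015,-0.01,0,0,255],[-0.0015,-0.01,0,0,255],[-0.0007,-0.005,0,0,255],[-0.0005,-0.0035,0,0,255],[-0.0003,-0.0018,0,0,255],[0,-0.0002,0,0,255],[0.0002,0.0011,0,0,255]],
  ],
)

```text
t: 11.67
eef_pos: [0.4628, -0.0596, 0.0072]
tool_rot: [0.001, 0.997, -0.077, -0.0]
ft_force: [-2.8, -9.3, -1.6]
gripper_width: 0.0207
gripper_force: 118.8
```

>>> servo_tool(
  motion=[
    [[-0.0015,-0.01,0,0,255],[-0.0015,-0.01,0,0,255],[-0.0007,-0.005,0,0,255],[-0.0005,-0.0035,0,0,255],[-0.0003,-0.0018,0,0,255],[0,-0.0004,0,0,255],[0,0,0,0,255]],
  ],
)

```text
t: 12.25
eef_pos: [0.4628, -0.0595, 0.0071]
tool_rot: [0.001, 0.997, -0.077, -0.0]
ft_force: [-2.6, -7.4, -2.1]
gripper_width: 0.0211
gripper_force: 118.8
```

The confirming tap to the same point stopped at 7.4 N with no advance, so the wedge is seated. Now I'll draw back and lay the mallet near where it came from.

>>> servo_tool(
  motion=[
    [[-0.003,-0.02,0,0,255],[-0.006,-0.055,0.01,0,255],[-0.01,-0.09,0.02,0,255],[-0.014,-0.125,0.02,0,255],[-0.018,-0.16,0.02,0,255],[-0.022,-0.195,0.02,0,255],[-0.024,-0.23,0.02,0,255],[-0.026,-0.26,0.02,0,255]],
  ],
)

```text
t: 12.92
eef_pos: [0.4371, -0.3211, 0.0272]
tool_rot: [0.0, 0.997, -0.078, 0.0]
ft_force: [1.6, -0.7, -1.8]
gripper_width: 0.0209
gripper_force: 118.7
```

>>> servo_tool(
  motion=[
    [[0,0,0,0,255],[0,-0.01,-0.008,0,255],[0,-0.01,-0.015,0,255],[0,-0.01,-0.019,0,255],[0,-0.01,-0.021,0,255],[0,-0.01,-0.022,0,255],[0,-0.01,-0.022,0,255]],
  ],
)

```text
t: 13.5
eef_pos: [0.4369, -0.3277, 0.0046]
tool_rot: [-0.001, 0.997, -0.077, -0.001]
ft_force: [-0.1, -0.6, -2.8]
gripper_width: 0.0207
gripper_force: 118.8
```

>>> servo_tool(
  motion=[
    [[0,0,-0.0008,0,255],[0,0,-0.0015,0,255],[0,0,-0.0015,0,255]],
  ],
)

```text
t: 13.75
eef_pos: [0.4375, -0.3288, 0.0039]
tool_rot: [0.0, 0.997, -0.077, 0.0]
ft_force: [0.5, -0.4, -1.9]
gripper_width: 0.0206
gripper_force: 119.0
```

Close enough to release. I'll open slowly and then lift straight up.

>>> servo_tool(
  motion=[
    [[0,0,-0.0007,0,255],[0,0,-0.0007,0,180],[0,0,-0.0007,0,120],[0,0,-0.0007,0,60],[0,0,-0.0007,0,0],[0,0,-0.0007,0,0],[0,0,-0.0007,0,0],[0,0,0,0,0]],
  ],
)

```text
t: 14.42
eef_pos: [0.4371, -0.329, 0.0036]
tool_rot: [-0.0, 0.997, -0.078, -0.0]
ft_force: [0.4, 0.8, 0.2]
gripper_width: 0.0853
gripper_force: 0.0
```

>>> servo_tool(
  motion=[
    [[0,0,0.01,0,0],[0,0,0.04,0,0],[0,0,0.08,0,0],[0,0,0.12,0,0],[0,-0.02,0.16,0,0],[-0.04,-0.05,0.18,0,0],[-0.08,-0.08,0.2,0,0],[-0.11,-0.11,0.2,0,0]],
  ],
)

```text
t: 15.08
eef_pos: [0.3461, -0.4231, 0.2039]
tool_rot: [0.002, 0.997, -0.076, 0.002]
ft_force: [-0.3, -0.3, -0.6]
gripper_width: 0.085
gripper_force: 0.0
```

>>> servo_tool(
  motion=[
    [[-0.03,-0.03,0,0,0],[-0.06,-0.06,0,0,0],[-0.08,-0.08,0,0,0],[-0.08,-0.08,0,0,0]],
  ],
)

```text
t: 15.42
eef_pos: [0.2618, -0.5066, 0.201]
tool_rot: [0.002, 0.997, -0.08, -0.001]
ft_force: [-0.5, 0.1, 0.8]
gripper_width: 0.0855
gripper_force: 0.0
```

```bash
python3 - <<'E'
from h import *
s=manip.get_state();print(s['t'],s['eef_pos'],s['ft_force'])
a=cap('top','top5.png'); s=cap('side','side5.png')
c=cv2.resize(a[100:300,220:440],(400,364),interpolation=cv2.INTER_CUBIC)
e=cv2.resize(s[100:300,190:410],(400,364),interpolation=cv2.INTER_CUBIC)
cv2.imwrite('pics/c5.png',cv2.cvtColor(np.hstack([c,e]),cv2.COLOR_RGB2BGR))
b=cv2.imread('pics/top0.png')[...,::-1]
f=lambda i,r:cv2.cvtColor(i,cv2.COLOR_RGB2GRAY)[r].astype(int)
r=np.s_[105:182,170:285];print('mixer diff',np.abs(f(a,r)-f(np.ascontiguousarray(b),r)).mean())
E
```

```text
15.4167 [ 0.26181213 -0.50657285  0.20096958] [-0.49722757  0.12652077  0.75038701]
mixer diff 3.077244494635799
```

View pics/c5.png

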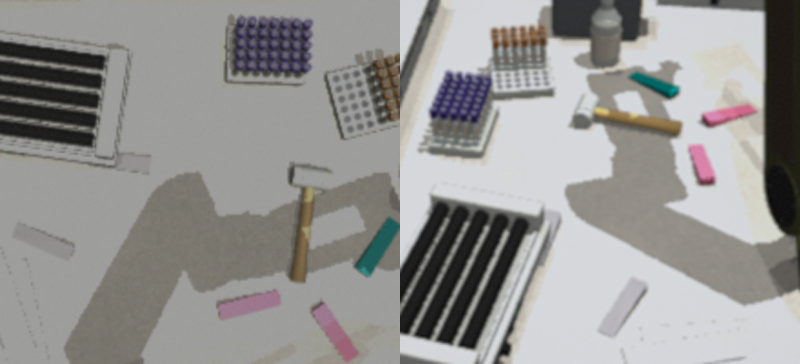

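The mallet lies flat at crop (305,230) in the top half, well clear. The wedge sits under the corner at (132,162), and nothing else has moved. Handing in.

```bash
python3 -c "
from cell import manip
print(manip.job_done())"
```

```text
the job is handed in; nothing more can be done
None
```

The wedge is driven in under the foot: the hardest tap read 9.3 N at its end, and a repeat tap at 7.4 N did not move it. The mallet lies flat and clear of the mixer and wedge, nothing else looks moved, and the job was handed in at about 15.5 s.

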